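Find the sauce jar lid that rocks and press it home

ROBOT

A 6-joint arm with a two-finger parallel gripper is mounted at the origin on the work surface. World frame = base frame: x ahead of the robot, y to its left, z up, the work surface at z = 0. Lengths are in mm, angles in rad, forces in N, time in s.
With the tool pointing down it reaches from about 400 to 925 mm from the base axis. Payload 12.5 kg.
Tool frame: the origin (TCP) lies at the very end of the fingers, on their centre line; the grasp point (between the pads) lies 19 mm behind it; z points along the fingers, y is the line along which they close (so a half turn about z gives the same grasp; the last joint's range is limited). The gripper opens to 95 mm and grips with 3 to 60 N. Pads are 20 mm wide; open, the fingers measure 119 mm over their backs; the gripper's body (75 mm by 180 mm) begins 59 mm behind the grasp point.
Start: joints at [-1.351, 0.491, 1.559, -0, 1.092, -0.106], TCP at [200.065, -592.132, 214.661] pointing down, gripper open.
Joint ranges: [-3.1, 3.1], [-0.84, 2.19], [0.05, 2.79], [-1.13, 4.28], [0.06, 2.93], [-2.69, 2.69]. Speed limits (rad/s): [2.22, 2.22, 2.79, 3.14, 3.14, 3.14].

INTERFACE

Orientations are given as a 3x3 rotation matrix whose columns are the frame's x, y, z axes.
In Python, from station import manip gives the robot as it stands.
- The arm moves only by the shell command python3 -m inch 'ROWS' [OPENING] [FORCE]. ROWS is a JSON object of lists of equal length, an entry for each row: "slide": the shift along the tool's x, y, z as a fraction of full scale, a list of three; "roll": the turn about the tool's z as a fraction of full scale. In form: {"slide": [[tx, ty, tz], ...], "roll": [roll, ...]}. A call has exactly 5 rows; each row is the pose to reach, as a shift and turn from the pose commanded when the call began, along the tool's axes at that moment, turning the shorter way round; what a row does not reach only later rows make up. Full scale, the value 1, is 0.4 m for a shift and 180 degrees for a turn. A row lasts 1/12 s, in which the tool goes at most 41.7 mm and 7.16 degrees, less where a joint would pass 70% of its speed; a pose out of reach is approached as far as the arm can. A call with a number of a shift or a turn outside -1 to 1 is refused whole. A call with a gripper value outside its range is refused whole. OPENING is the opening, from -1 (shut) to 1 (fully open), set as the call begins (- or left out, the last holds). The fingers move at their own pace and stop on an object; FORCE is the grip in N (left out, the last holds). Time passes only in rows, so rows that repeat a pose let the fingers close, or fill a call up. It gives the time, the measured TCP pose, the force, the opening and the grip force at its end, in the units of the state.
- manip.observe(): the state, without advancing time (a new reading comes with each control period).
- manip.capture(name): name is "side" or "top" or "wrist"; returns the picture (420x560x3 uint8, blue, green, red); there is no depth.
- manip.camera_params(name): a dict with "vfov" (degrees; the focal length in pixels is half the picture's height over the tangent of half this angle, whatever the lens; pixels are square), "cx", "cy" (the principal point, pixels), "extrinsics" (4x4, takes a point from camera to world coordinates); the wrist camera has in their place "T_tool_cam" (4x4, takes a point from camera to tool coordinates, whose origin is the TCP and whose axes are the flange's). Camera axes: x right, y down, z forward; pixel columns grow to the right and rows downward; lengths in mm; the calibration is good to about 2 mm. A picture is of the moment at which its call begins: read the wrist's pose just before it. camera_params takes no time and is no camera call.
- manip.job_done(): hands the job in; it is judged then, once.
The state is a dict: "clock": time; "joint_positions": joint angles; "qd": joint speeds; "joint_torque": joint torques, N m; "eef_pos": TCP position; "tcp_rot": TCP orientation; "force": force on the tool from outside, world axes, zero at the start; "wrist_torque": the same for the moment, N m; "finger_gap": finger opening in mm; "grip_force": force on a finger pad.
Only numpy, scipy, OpenCV 4.12 (cv2) and the standard library are available. Lean on these libraries where they do the work, as an engineer would, in place of code of your own. Each camera call takes 0.05 s, during which the arm holds its last target. There are 200 camera calls.

TASK

One of the four white lids on the sauce jars in the carton is not seated: press down on the edge of one lid after another until you find the one that rocks, then press that lid in its middle until it is fully home and sits level. This needs only pressing: do not pull up any lid, leave the other groceries where they stand, and finish with the hand clear.

Things in the scene. Friction and masses are not known exactly. Their poses are not given: they have to be found in the camera images.
- carton: cardboard carton fixed on the table, 225 x 333 x 85 mm, open on top, walls 6 mm, with dividers making 2 cells along its x by 3 along its y (pitch 109 mm); four cells hold the sauce jars, which stand up to 60 mm above its walls, one holds a tin and one a small jar; origin under its centre, x away from the robot at yaw 0
- lid_a: one of four identical white plastic press-on lids, each on an upright jar of red sauce in a cell of the carton (which cell varies): flat disc 84 mm across, 18 mm deep skirt; origin at the centre of its flat top, z up. Three lids are home and rigid; one, which looks the same, sits 6 mm too high. Any of the four may be the loose one
- lid_b: as lid_a. Every lid's top is 134 to 144 mm above the table: the jars stand on card pads of unequal thickness, so height does not tell which lid is loose. The jars are fixed and cannot shift
- lid_c: as lid_a. The loose lid, whichever it is, goes home when pressed near its middle: about 9 N at the centre (up to 15 N if 12 mm off) slides it 6 mm straight down onto the jar's rim, where it stops, stays, and is level and rigid
- lid_d: as lid_a. The loose lid, whichever it is, rocks about its middle in any direction under about 3 to 4 N on its edge: pressed 28 mm from the centre, that side gives about 4.5 mm before it meets the jar's rim, the lid tipping 0.16 rad, and it springs back level when let go. A sound lid does not give
- tin_in: ridged bare steel tin with ring pull, 74 mm across, 105 mm tall, loose in a cell of the carton; bystander; origin at the centre of its underside, z up
- small_jar: small spice jar with black cap, 56 mm across, 85 mm tall, loose in a cell of the carton; bystander; origin at the centre of its underside, z up
- big_can: large bare steel can, 100 mm across, 120 mm tall, loose on the table to the left; bystander; origin at the centre of its underside, z up
- juice: orange juice bottle with red cap, 80 mm across, 200 mm tall, loose on the table to the left; bystander; origin at the centre of its underside, z up
- tin: ridged bare steel tin, 74 mm across, 105 mm tall, loose on the table to the right; bystander; origin at the centre of its underside, z up
- pasta_box: dull blue card box of pasta lying flat, 85 x 170 x 45 mm, loose on the table to the right; bystander; origin at the centre of its underside, z up
- bean_jar: jar of beans with a brass-coloured cap, 64 mm across, 100 mm tall, loose on the table beyond the carton; bystander; origin at the centre of its underside, z up

How it is judged:
By the outcome, as a careful person would: the job done as asked, in the order asked, and still so for the second after the job is handed in, with the robot touching nothing.
It also fails if it takes over 48 s, if anything falls off the work surface, if the arm or the gripper's body presses on something with over 40 N, if the wrist force passes 120 N, or if a joint passes its speed limit or range.

## Working session

There is one attempt and no reset: what is moved stays moved. The work goes in short steps, Python scripts to look and compute and a shell command to move; the robot and the scene stay as the last step left them, time stands still between calls to the robot, and variables do not carry over. Pictures are saved under pics/ and viewed, at most 10 in all, crops included, and the job is handed in when it is done.

```bash
mkdir -p pics; python3 - <<'E'
from station import manip
import cv2,numpy as np
s=manip.observe();print(s['clock'],s['eef_pos'],np.round(s['tcp_rot'],3),s['force'],s['finger_gap'])
for n in('top','side'):
    im=manip.capture(n);cv2.imwrite(f'pics/{n}0.png',im);p=manip.camera_params(n);print(n,p)
print(manip.camera_params('wrist'))
E
```

```text
0.0 [ 200.02450448 -591.86584667  214.04951722] [[ 0.947  0.32  -0.   ]
 [ 0.32  -0.947  0.001]
 [ 0.    -0.001 -1.   ]] [ 0.11266188 -0.75200426 -0.2560468 ] 95.43384857451001
top {'vfov': 48.9466103606278, 'cx': 278.78709639244175, 'cy': 209.3874044020546, 'extrinsics': array([[ 2.04360176e-02, -9.96044394e-01,  8.64750507e-02,
         4.66965741e+02],
       [-9.99765925e-01, -2.09734843e-02, -5.31121318e-03,
         1.17441442e+01],
       [ 7.10388723e-03, -8.63462689e-02, -9.96239859e-01,
         1.30032559e+03],
       [ 0.00000000e+00,  0.00000000e+00,  0.00000000e+00,
         1.00000000e+00]])}
side {'vfov': 45.34735384338086, 'cx': 282.9059333799853, 'cy': 202.35643574266513, 'extrinsics': array([[-9.89785770e-01, -1.09162404e-01,  9.16935066e-02,
         4.41153516e+02],
       [-1.42475785e-01,  7.34973076e-01, -6.62959447e-01,
         9.48026676e+02],
       [ 4.97798846e-03, -6.69251931e-01, -7.43018891e-01,
         1.18808871e+03],
       [ 0.00000000e+00,  0.00000000e+00,  0.00000000e+00,
         1.00000000e+00]])}
{'vfov': 64.47981003626957, 'cx': 278.9838053067198, 'cy': 206.72664045784245, 'T_tool_cam': array([[-3.45664707e-04, -9.66672119e-01, -2.56017372e-01,
         7.25240164e+01],
       [ 9.99998978e-01, -6.89258912e-04,  1.25234868e-03,
         1.12634454e+00],
       [-1.38707281e-03, -2.56016678e-01,  9.66671370e-01,
        -1.70057235e+02],
       [ 0.00000000e+00,  0.00000000e+00,  0.00000000e+00,
         1.00000000e+00]])}
```

View pics/top0.png

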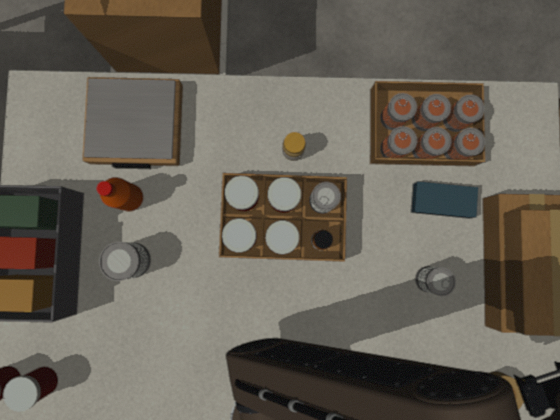

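View pics/side0.png

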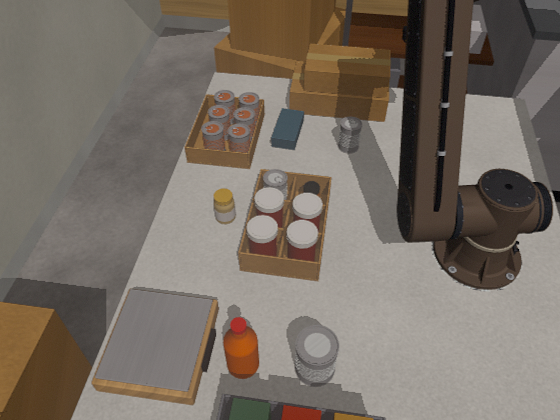

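The top view shows the four white lids at about (241,193), (284,194), (239,237) and (282,237). The tin is in the cell at (325,197) and the small jar in the one at (322,239). The side view confirms this layout, with the arm well clear of the carton.

```bash
cat > h.py <<'E'
from station import manip
import cv2,numpy as np
def ray(n,uv):
    p=manip.camera_params(n);f=210/np.tan(np.radians(p['vfov']/2));E=p['extrinsics']
    return E[:3,3],E[:3,:3]@np.array([(uv[0]-p['cx'])/f,(uv[1]-p['cy'])/f,1])
def onplane(n,uv,z):
    o,d=ray(n,uv);return o+d*(z-o[2])/d[2]
def delta(*targets):
    s=manip.observe();R=np.array(s['tcp_rot'])
    print('t',round(s['clock'],2),'tcp',np.round(s['eef_pos'],1),'F',np.round(s['force'],1),'gap',round(s['finger_gap'],1))
    for t in targets: print(t,np.round(R.T@(np.array(t)-s['eef_pos'])/400,4))
E
python3 - <<'E'
from h import *
im=cv2.imread('pics/top0.png');h=cv2.cvtColor(im,cv2.COLOR_BGR2HSV)
m=((h[...,1]<45)&(h[...,2]>140)).astype(np.uint8)
m[:165]=0;m[265:]=0;m[:,:215]=0;m[:,350:]=0
m=cv2.morphologyEx(m,cv2.MORPH_OPEN,np.ones((5,5)))
for c in cv2.findContours(m,0,2)[0]:
    if cv2.contourArea(c)>300:
        (u,v),r=cv2.minEnclosingCircle(c);M=cv2.moments(c);q=(M['m10']/M['m00'],M['m01']/M['m00'])
        print(np.round(q,1),(round(u,1),round(v,1),round(r,1)),cv2.contourArea(c),np.round(onplane('top',q,139),1))
for q in[(435,280),(445,198)]:print(onplane('top',q,50))
delta((400,-380,230),(420,0,200))
E
```

```text
[281.9 236.8] (281.8, 236.8, 16.1) 755.0 [498.8  -3.8 139. ]
[238.5 235. ] (238.7, 235.0, 16.3) 766.0 [501.1 105.4 139. ]
[283.9 193.5] (283.8, 193.5, 15.8) 741.5 [608.4  -6.7 139. ]
[241. 192.] (241.0, 192.0, 15.8) 737.0 [610.  102.1 139. ]
[ 393.65179092 -419.11262318   50.        ]
[ 616.29273449 -448.47219619   50.        ]
t 0.1 tcp [ 200.  -591.9  214.1] F [-0.6 -0.3 -0.7] gap 95.1
(400, -380, 230) [ 0.6433 -0.3419 -0.0393]
(420, 0, 200) [ 0.9947 -1.2258  0.0366]
```

```bash
python3 -m inch '{"slide":[[0.64,-0.34,-0.03],[0.64,-0.34,-0.03],[0.64,-0.34,-0.03],[0.64,-0.34,-0.03],[0.64,-0.34,-0.03]],"roll":[0,0,0,0,0]}' -1 20
python3 - <<'E'
from h import *
delta((430,-200,200),(471,-4,160))
E
```

```text
clock: 0.52
eef_pos: [343.8, -439.1, 223.1]
tcp_rot: [[0.948, 0.32, -0.0], [0.32, -0.948, 0.0], [-0.0, -0.0, -1.0]]
force: [0.4, -0.5, 0.4]
finger_gap: 66.9
grip_force: 0.0
t 0.52 tcp [ 343.8 -439.1  223.1] F [ 0.4 -0.5  0.4] gap 66.9
(430, -200, 200) [ 0.3952 -0.4975  0.058 ]
(471, -4, 160) [ 0.649  -0.929   0.1581]
```

```bash
python3 -m inch '{"slide":[[0.65,-0.93,0.08],[0.65,-0.93,0.08],[0.65,-0.93,0.08],[0.65,-0.93,0.08],[0.65,-0.93,0.08]],"roll":[0,0,0,0,0]}' 
python3 -m inch '{"slide":[[0.35,-0.51,0.04],[0.35,-0.51,0.04],[0.35,-0.51,0.04],[0.35,-0.51,0.04],[0.35,-0.51,0.04]],"roll":[0,0,0,0,0]}' 
python3 - <<'E'
from h import *
delta((471,-4,155))
E
```

```text
clock: 0.93
eef_pos: [401.2, -239.3, 208.4]
tcp_rot: [[0.947, 0.32, -0.0], [0.32, -0.947, 0.0], [-0.0, -0.0, -1.0]]
force: [1.1, -0.1, 0.1]
finger_gap: 34.0
grip_force: 0.0
clock: 1.35
eef_pos: [457.8, -39.2, 195.0]
tcp_rot: [[0.947, 0.32, 0.0], [0.32, -0.947, -0.0], [-0.0, 0.0, -1.0]]
force: [1.5, -1.3, -0.2]
finger_gap: 2.4
grip_force: 0.0
t 1.35 tcp [457.8 -39.2 195. ] F [ 1.5 -1.3 -0.2] gap 2.4
(471, -4, 155) [ 0.0593 -0.0729  0.1   ]
```

```bash
python3 -m inch '{"slide":[[0.06,-0.073,0],[0.06,-0.073,0.05],[0.06,-0.073,0.1],[0.06,-0.073,0.1],[0.06,-0.073,0.1]],"roll":[0,0,0,0,0]}' 
python3 - <<'E'
from h import *
delta((471,-4,146))
cv2.imwrite('pics/w1.png',manip.capture('wrist'))
E
```

```text
clock: 1.77
eef_pos: [470.8, -5.8, 154.7]
tcp_rot: [[0.947, 0.32, -0.002], [0.32, -0.947, 0.0], [-0.002, -0.001, -1.0]]
force: [0.4, -0.4, 1.1]
finger_gap: 0.5
grip_force: 0.0
t 1.77 tcp [470.8  -5.8 154.7] F [ 0.4 -0.4  1.1] gap 0.5
(471, -4, 146) [ 0.002  -0.0041  0.0219]
```

View pics/w1.png

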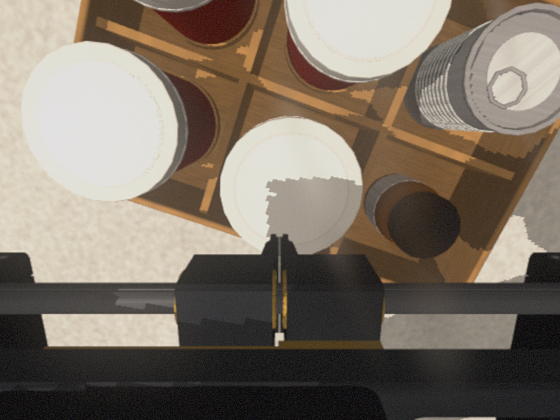

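The wrist view shows the shut fingertips at about (280,240), over the near edge of the first lid, whose centre is at about (291,187). Next I go down in small steps.

```bash
python3 -m inch '{"slide":[[0,0,0.02],[0,0,0.02],[0,0,0.0225],[0,0,0.025],[0,0,0.025]],"roll":[0,0,0,0,0]}' 
for i in 1 ; do python3 -m inch '{"slide":[[0,0,0.002],[0,0,0.005],[0,0,0.005],[0,0,0.005],[0,0,0.005]],"roll":[0,0,0,0,0]}' | grep -E "eef|force"; done
```

```text
clock: 2.23
eef_pos: [471.2, -6.1, 145.2]
tcp_rot: [[0.948, 0.32, 0.0], [0.32, -0.948, -0.0], [0.0, 0.0, -1.0]]
force: [-0.4, 0.4, -0.1]
finger_gap: -0.0
grip_force: 0.0
eef_pos: [471.2, -5.9, 143.1]
force: [-0.6, -0.7, 0.6]
grip_force: 0.0
```

```bash
python3 -m inch '{"slide":[[0,0,0.002],[0,0,0.005],[0,0,0.005],[0,0,0.005],[0,0,0.005]],"roll":[0,0,0,0,0]}' | grep -E "eef|force:"
```

```text
eef_pos: [471.2, -5.9, 141.1]
force: [0.3, -0.2, -0.0]
grip_force: 0.0
```

```bash
python3 -m inch '{"slide":[[0,0,0.002],[0,0,0.005],[0,0,0.005],[0,0,0.005],[0,0,0.005]],"roll":[0,0,0,0,0]}' | grep -E "eef|force:"
```

```text
eef_pos: [471.2, -5.9, 139.1]
force: [0.5, -0.5, 1.0]
grip_force: 0.0
```

```bash
python3 -m inch '{"slide":[[0,0,0.002],[0,0,0.005],[0,0,0.005],[0,0,0.005],[0,0,0.005]],"roll":[0,0,0,0,0]}' | grep -E "eef|force:"
```

```text
eef_pos: [471.2, -5.9, 137.1]
force: [-0.4, 0.7, 0.3]
grip_force: 0.0
```

```bash
python3 -m inch '{"slide":[[0,0,0.002],[0,0,0.005],[0,0,0.005],[0,0,0.005],[0,0,0.005]],"roll":[0,0,0,0,0]}' | grep -E "eef|force:"
```

```text
eef_pos: [471.3, -5.9, 135.3]
force: [-1.0, 0.3, 5.1]
grip_force: 2.7
```

```bash
python3 -m inch '{"slide":[[0,0,0.002],[0,0,0.004],[0,0,0.004],[0,0,0.004],[0,0,0.004]],"roll":[0,0,0,0,0]}' | grep -E "eef|force:"
```

```text
eef_pos: [471.3, -5.9, 135.2]
force: [-8.1, 0.2, 28.3]
grip_force: 14.3
```

Lid A does not give: 28 N with the tip still at 135.2 mm, so it is sound. Next is lid B.

```bash
python3 -m inch '{"slide":[[0,0,-0.05],[0.0335,-0.0915,-0.05],[0.0635,-0.1765,-0.05],[0.0935,-0.2615,-0.05],[0.0935,-0.2615,-0.033]],"roll":[0,0,0,0,0]}' | grep -E "eef|force:"
```

```text
eef_pos: [473.4, 109.5, 147.4]
force: [-0.1, 0.1, 0.2]
grip_force: 0.0
```

```bash
python3 -m inch '{"slide":[[0,0,0.002],[0,0,0.005],[0,0,0.005],[0,0,0.005],[0,0,0.005]],"roll":[0,0,0,0,0]}' | grep -E "eef|force:"
```

```text
eef_pos: [473.3, 104.2, 144.8]
force: [0.4, -0.9, 1.1]
grip_force: 0.0
```

```bash
python3 -m inch '{"slide":[[0,0,0.002],[0,0,0.005],[0,0,0.005],[0,0,0.005],[0,0,0.005]],"roll":[0,0,0,0,0]}' | grep -E "eef|force:"
```

```text
eef_pos: [473.2, 105.1, 142.7]
force: [0.5, -0.8, 0.3]
grip_force: 0.0
```

```bash
python3 -m inch '{"slide":[[0,0,0.002],[0,0,0.005],[0,0,0.005],[0,0,0.005],[0,0,0.005]],"roll":[0,0,0,0,0]}' | grep -E "eef|force:"
```

```text
eef_pos: [473.3, 105.2, 140.8]
force: [0.5, -0.4, 2.1]
grip_force: 0.9
```

```bash
python3 -m inch '{"slide":[[0,0,0.002],[0,0,0.004],[0,0,0.004],[0,0,0.004],[0,0,0.004]],"roll":[0,0,0,0,0]}' | grep -E "eef|force:"
```

```text
eef_pos: [473.3, 105.2, 139.2]
force: [1.5, 0.0, 2.8]
grip_force: 1.9
```

```bash
python3 -m inch '{"slide":[[0,0,0.002],[0,0,0.004],[0,0,0.004],[0,0,0.004],[0,0,0.004]],"roll":[0,0,0,0,0]}' | grep -E "eef|force:"
```

```text
eef_pos: [473.5, 105.1, 138.0]
force: [0.2, -0.9, 10.4]
grip_force: 4.6
```

Lid B gives about 3–4 mm under about 3 N and then stops, so it is the one that rocks. I lift off and move over its middle.

```bash
python3 -m inch '{"slide":[[0,0,-0.04],[0,0,-0.04],[0.0655,0.022,-0.04],[0.0655,0.022,-0.04],[0.0655,0.022,-0.02]],"roll":[0,0,0,0,0]}' | grep -E "eef|force:"
```

```text
eef_pos: [501.5, 105.2, 145.5]
force: [0.2, 1.1, -0.8]
grip_force: 0.0
```

```bash
python3 -m inch '{"slide":[[0,0,0.002],[0,0,0.004],[0,0,0.006],[0,0,0.0075],[0,0,0.0075]],"roll":[0,0,0,0,0]}' | grep -E "eef|force:"
```

```text
eef_pos: [500.6, 105.2, 142.5]
force: [-0.7, -0.4, 0.5]
grip_force: 0.0
```

```bash
python3 -m inch '{"slide":[[0,0,0.002],[0,0,0.004],[0,0,0.006],[0,0,0.0075],[0,0,0.0075]],"roll":[0,0,0,0,0]}' | grep -E "eef|force:"
```

```text
eef_pos: [500.8, 105.3, 140.2]
force: [-2.7, 0.0, 7.7]
grip_force: 3.7
```

```bash
python3 -m inch '{"slide":[[0,0,0.002],[0,0,0.004],[0,0,0.004],[0,0,0.004],[0,0,0.004]],"roll":[0,0,0,0,0]}' | grep -E "eef|force:"
```

```text
eef_pos: [500.8, 105.2, 138.6]
force: [-2.5, 0.5, 7.6]
grip_force: 3.8
```

```bash
python3 -m inch '{"slide":[[0,0,0.002],[0,0,0.004],[0,0,0.005],[0,0,0.005],[0,0,0.005]],"roll":[0,0,0,0,0]}' | grep -E "eef|force:"
```

```text
eef_pos: [500.8, 105.2, 136.6]
force: [-2.4, 0.1, 8.1]
grip_force: 4.0
```

Sliding down at about 8 N; carry on to the stop.

```bash
python3 -m inch '{"slide":[[0,0,0.002],[0,0,0.004],[0,0,0.005],[0,0,0.005],[0,0,0.005]],"roll":[0,0,0,0,0]}' | grep -E "eef|force:"
```

```text
eef_pos: [500.9, 105.3, 135.7]
force: [-6.4, -1.6, 22.4]
grip_force: 11.3
```

```bash
python3 -m inch '{"slide":[[0,0,0.002],[0,0,0.003],[0,0,0.003],[0,0,0.003],[0,0,0.003]],"roll":[0,0,0,0,0]}' | grep -E "eef|force:"
```

```text
eef_pos: [500.9, 105.3, 135.5]
force: [-10.4, -1.2, 35.2]
grip_force: 17.8
```

The lid stopped firmly at 135.6 mm: 35 N with no further travel, about 6 mm below where it began. I lift clear and check.

```bash
python3 -m inch '{"slide":[[0,0,-0.05],[0,0,-0.12],[0,0,-0.2],[0,0,-0.3],[0,0,-0.3]],"roll":[0,0,0,0,0]}' >/dev/null
python3 -m inch '{"slide":[[-0.2,0,-0.1],[-0.4,0,-0.1],[-0.4,0,-0.1],[-0.4,0,-0.1],[-0.4,0,-0.1]],"roll":[0,0,0,0,0]}' | grep -E "clock|eef|force:"
python3 - <<'E'
from h import *
cv2.imwrite('pics/w2.png',manip.capture('wrist'))
E
```

```text
clock: 10.98
eef_pos: [344.0, 53.2, 293.7]
force: [0.6, -0.6, 0.6]
grip_force: 0.0
```

View pics/w2.png

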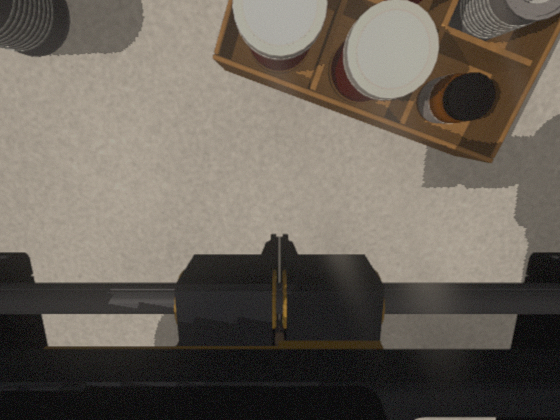

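The hand is clear of everything. The pressed lid at about (280,15) and its neighbour at about (390,50) look level and undisturbed.

```bash
python3 -c "
from station import manip
print(manip.job_done())"
```

```text
the job is handed in; nothing more can be done
None
```

The loose lid was the second one I pressed, at about x 501, y 105 mm; I pushed it about 6 mm down in its middle until it stopped firmly, then lifted the hand clear and handed the job in at about 11 s, without pressing its edge again afterwards.

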